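# Pack the wooden wedge blocks back into their tray

### The job

Put the two loose wooden wedge blocks (red and blue) back into the shallow wooden tray beside the yellow and green ones already packed there, turned alternately head to tail so that all four fit inside the rim and lie flat on the tray floor. Leave the marker pot, the stapler and the pencil tin where they are.

Things in the scene. Friction and masses are not known exactly. Their poses are not given: they have to be found in the camera images.
- wedge_red_mid (a point): Loose red wooden wedge block, right trapezoid seen from above: 64 mm long (x), 50 wide at the heel, 22 at the toe, 48 high, upright sides, 75 g. Point: mid-length, mid-height, 11 mm from the straight side. x: toe to heel, z up. End faces at x = +32 (heel) and -32 (toe) are parallel: grip there, along x. Straight side y = -11; slanted side from y = +11 (toe) to +39 (heel). Edges eased 2 mm.
- wedge_blue_mid (a point): Loose blue wedge block: same shape, size, weight, point and axes as the red one. Both lie right way up; they never need turning over, only turning about the vertical.
- wedge_yellow_mid (a point): Yellow wedge block, same shape, point and axes, loose, already in the tray: straight side along the tray's -x end wall (about 2 mm off it), heel towards tray -y (its x axis along tray -y, its y along tray +x).
- wedge_green_mid (a point): Green wedge block, same shape, point and axes, loose, already in the tray head to tail with the yellow one, slant to slant: heel towards tray +y (its x axis along tray +y, its y along tray -x), straight side facing the tray's empty +x half. The two missing wedges repeat this pair: next to green one lying like yellow, at the +x end wall one lying like green.
- tray_floor (a point): Fixed shallow tray with dark rim; point: centre of its floor, 5 mm above the table; x along it, y across. Inside 154 (x) by 72 mm (y); rim 6 mm thick, 10 mm above the floor: blocks stand 38 mm proud. Keep fingertips at least 12 mm above a gripped block's underside to clear the rim. Spare room: 8 mm across; 10 mm in all along x for two pairs of 72 mm.
- marker_pot: Grey plastic pot full of black and white marker pens, 80 mm across and about 150 mm high with the pens, standing; origin at the centre of its underside. Bystander.
- stapler: Desk stapler, black with a white top arm, 135 mm long (its y axis), 34 mm wide, 58 mm high; origin at the centre of its underside. Bystander.
- pencil_tin: Flat open blue tin of coloured pencils, 190 mm long (its y axis), 100 mm wide, 14 mm high; origin at the centre of its underside. Bystander.
Not all that is in view belongs to the job. There is more than one size of the part that bears wedge_red_mid; the job needs the larger. Of the things that look like the part that bears wedge_blue_mid, the larger one is meant.

How it is judged:
At the end, for the whole second after the job is handed in: All four wedges (red, blue, yellow, green) lie in the tray, packed head to tail: each flat (tilt under 0.06 rad), its underside within 3 mm of the tray floor, inside the rim (its point within 68 mm of the tray's centre along the tray and within 6 mm across) (z of wedge_red_mid in the frame of tray_floor between 0.021 and 0.027 m and angle between each of wedge_red_mid, wedge_blue_mid, wedge_yellow_mid, wedge_green_mid's own z axis and vertical below 0.06 rad and x of wedge_red_mid in the frame of tray_floor between -0.068 and 0.068 m and y of wedge_red_mid in the frame of tray_floor between -0.006 and 0.006 m and z of wedge_blue_mid in the frame of tray_floor between 0.021 and 0.027 m and x of wedge_blue_mid in the frame of tray_floor between -0.068 and 0.068 m and y of wedge_blue_mid in the frame of tray_floor between -0.006 and 0.006 m and z of wedge_yellow_mid in the frame of tray_floor between 0.021 and 0.027 m and x of wedge_yellow_mid in the frame of tray_floor between -0.068 and 0.068 m and y of wedge_yellow_mid in the frame of tray_floor between -0.006 and 0.006 m and z of wedge_green_mid in the frame of tray_floor between 0.021 and 0.027 m and x of wedge_green_mid in the frame of tray_floor between -0.068 and 0.068 m and y of wedge_green_mid in the frame of tray_floor between -0.006 and 0.006 m); the robot touches nothing.
It fails at once if the marker pot is moved by more than 25 mm or tipped (distance of marker_pot from where it was at the start of the episode above 0.025 m or angle between marker_pot's own z axis and vertical above 0.35 rad).
It fails at once if the stapler is moved by more than 25 mm (distance of stapler from where it was at the start of the episode above 0.025 m).
It fails at once if the pencil tin is moved by more than 25 mm (distance of pencil_tin from where it was at the start of the episode above 0.025 m).
It also fails if it takes over 54 s, if anything falls off the work surface, if the arm or the gripper's body presses on something with over 40 N, if the wrist force passes 120 N, or if a joint passes its speed limit or range.

### The arm

A 7-joint arm with a two-finger parallel gripper is mounted at the origin on the work surface. World frame = base frame: x ahead of the robot, y to its left, z up, the work surface at z = 0. Lengths are in m, angles in rad, forces in N, time in s.
With the tool pointing down it reaches from about 0.425 to 0.95 m from the base axis. Payload 4.7 kg.
Tool frame: the origin (TCP) lies at the centre of the arm's flange, where the gripper is bolted on; the fingertips stand 173 mm ahead of it and the grasp point (between the pads) lies 155 mm ahead of it; z points along the fingers, y is the line along which they close (so a half turn about z gives the same grasp; the last joint's range is limited). The gripper opens to 85 mm and grips with 20 to 120 N. Pads are 22 mm wide; open, the fingers measure 114 mm over their backs; the gripper's body (76 mm by 85 mm) begins 54 mm behind the grasp point. The pads swing forward as they close: fully open they stand 13 mm farther back than shut.
Start: joints at [-1.136, 0.469, -0.049, 1.532, 0.024, 1.141, -0.082], TCP at [0.302, 0.604, 0.405] pointing down, gripper open.
Joint ranges: [-2.59, 2.59], [-0.33, 1.99], [-1.39, 1.29], [0.1, 2.45], [-1.04, 4.18], [0.21, 1.99], [-2.66, 2.66]. Speed limits (rad/s): [2.57, 2.57, 3.14, 3.14, 3.14, 3.14, 3.14].

### API

Orientations are given as a rotation vector (axis times angle).
In Python, from cell import status, cams, order gives the robot as it stands.
- The arm moves only by the shell command python3 -m handwheel 'ROWS' [OPENING] [FORCE]. ROWS is JSON, a list that holds one entry, the list of rows, each a list of 6 numbers: the shift along the tool's x, y, z in mm, then the turn, a rotation vector about the tool's x, y, z in rad. A call has 1 to 20 rows; each row shifts and turns the commanded pose from where the row before left it, along the tool's axes as they then stand; what a row does not reach is not made up. A row lasts 1/10 s, in which the tool goes at most 50 mm and 8.59 degrees, less where a joint would pass 70% of its speed; a pose out of reach is approached as far as the arm can. A call with a gripper value outside its range is refused whole. OPENING is the opening, from 0 (shut) to 1 (fully open), set as the call begins (- or left out, the last holds). The fingers move at their own pace and stop on an object; FORCE is the grip in N (left out, the last holds). Time passes only in rows, so rows that do not move let the fingers close. It gives the time, the measured TCP pose, the force, the opening and the grip force at its end, in the units of the state.
- status.get_state(): the state, without advancing time (a new reading comes with each control period).
- cams.camera(name): name is "scene" or "side" or "wrist"; returns a dict with "pixels" (480x640x3 uint8, red, green, blue), "depth" (480x640 float32, m along the optical axis (not along the pixel's ray), 0 where there is no reading), "fovy" (degrees; the focal length in pixels is half the picture's height over the tangent of half this angle, whatever the lens; pixels are square), "cx", "cy" (the principal point, pixels), "k1" (the pictures are not rectified: a ray, as slopes to the right and down, at radius r is drawn at 1 + k1 r^2 times it, then the intrinsics apply), "R" (3x3) and "t" (3): a world point X has camera coordinates R X + t. Camera axes: x right, y down, z forward; pixel columns grow to the right and rows downward; lengths in m; the calibration is good to about 2 mm. A picture is of the moment at which its call begins.
- order.finish_job(): hands the job in; it is judged then, once.
The state is a dict: "time": time; "joint_pos": joint angles; "dq": joint speeds; "joint_torque": joint torques, N m; "eef_pos": TCP position; "eef_rot": TCP orientation; "contact_force": force on the tool from outside, world axes, zero at the start; "ft_torque": the same for the moment, N m; "gripper_width": opening from 0.0 (shut) to 1.0 (fully open); "gripper_force": force on a finger pad.
Only numpy, scipy, OpenCV 4.12 (cv2) and the standard library are available. Lean on these libraries where they do the work, as an engineer would, in place of code of your own. Each camera call takes 0.05 s, during which the arm holds its last target. There are 200 camera calls.

## Working session

There is one attempt and no reset: what is moved stays moved. The work goes in short steps, Python scripts to look and compute and a shell command to move; the robot and the scene stay as the last step left them, time stands still between calls to the robot, and variables do not carry over. Pictures are saved under pics/ and viewed, at most 10 in all, crops included, and the job is handed in when it is done.

```bash
ls; mkdir -p pics; python3 - <<'E'
from cell import status,cams
import cv2,numpy as np
print(status.get_state())
for n in ("scene","side"):
    c=cams.camera(n); np.save(f"pics/{n}.npy",c,allow_pickle=True)
    cv2.imwrite(f"pics/{n}0.png",c["pixels"][...,::-1])
    print(n,{k:v for k,v in c.items() if k not in("pixels","depth")})
E
```

```text
pics
{'time': 0.0, 'joint_pos': array([-1.13594929,  0.46947675, -0.04856742,  1.53368661,  0.02410151,
        1.14099635, -0.08228312]), 'dq': array([-5.25224042e-05,  1.13449185e-03, -4.93891480e-04, -4.78500063e-05,
       -2.06201629e-04,  1.51492497e-04,  4.10790857e-04]), 'joint_torque': array([-4.17348356e-04, -5.10297453e+01, -4.66324878e-02, -2.37711114e+01,
        1.07700576e-02,  7.45882600e-03, -6.96306543e-06]), 'eef_pos': array([0.30181531, 0.60350016, 0.40364029]), 'eef_rot': array([-7.21819153e-01, -3.05716225e+00,  3.05708995e-03]), 'contact_force': array([-0.17618578,  0.12225074,  0.27134821]), 'ft_torque': array([ 0.03767363, -0.03347424,  0.02774808]), 'gripper_force': 0.0, 'gripper_width': 1.0007286290813255}
scene {'fovy': 55.168816648548784, 'cx': 313.8036004672963, 'cy': 237.16779100832153, 'k1': 0.026545707420624797, 'R': array([[-0.88496578,  0.4652808 , -0.01869089],
       [ 0.29549971,  0.53011467, -0.79476937],
       [-0.35988262, -0.70886685, -0.60662368]]), 't': array([ 0.52760645, -0.14690596,  1.16236668])}
side {'fovy': 48.51154520657015, 'cx': 324.5271345313245, 'cy': 235.1326886412368, 'k1': -0.06349409425338207, 'R': array([[ 0.86340917, -0.5044537 ,  0.00714643],
       [-0.27303945, -0.47914451, -0.83418823],
       [ 0.42423351,  0.71829451, -0.55143353]]), 't': array([-0.49687252,  0.23223082,  1.12285908])}
```

View pics/scene0.png

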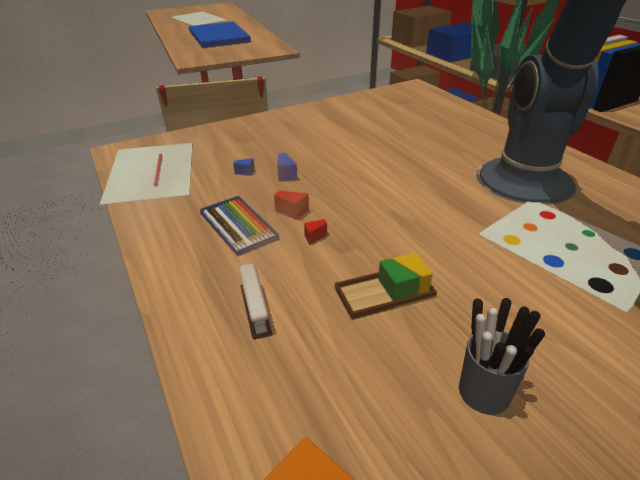

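View pics/side0.png

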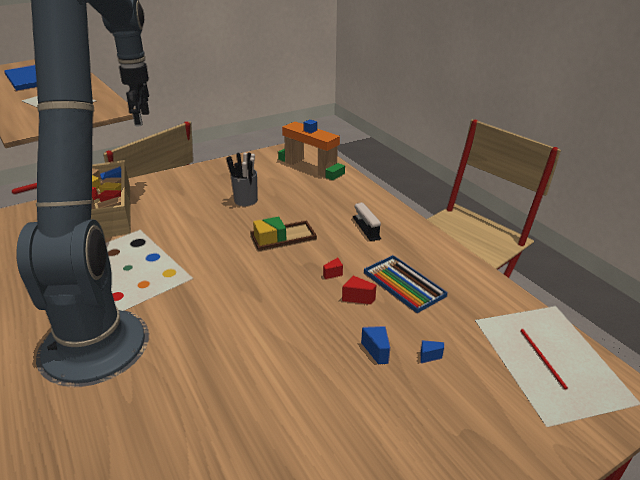

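The larger red wedge is at scene (292,203), with the small decoy at (316,231). The larger blue one is at (287,167), with its decoy at (244,166). The tray is at about (385,290) with green and yellow in the end nearer the robot. The pot, stapler and tin are well clear. In the side view red is at (359,290), blue at (376,343) and the tray at (284,233).

```bash
cat > h.py <<'E'
import numpy as np,cv2
from scipy.optimize import minimize
def cloud(c):
    """world xyz per pixel (480x640x3), nan where no depth"""
    f=240/np.tan(np.radians(c["fovy"])/2)
    K=np.array([[f,0,c["cx"]],[0,f,c["cy"]],[0,0,1]])
    v,u=np.mgrid[:480,:640]
    p=cv2.undistortPoints(np.stack([u,v],-1).reshape(-1,1,2).astype(float),K,np.array([c["k1"],0,0,0.])).reshape(480,640,2)
    d=np.where(c["depth"]>0,c["depth"],np.nan).astype(float)
    P=np.dstack([p[...,0]*d,p[...,1]*d,d])
    return (P-c["t"])@c["R"]
def hsv(c): return cv2.cvtColor(c["pixels"],cv2.COLOR_RGB2HSV)
def colour(c,name):
    h,s,v=cv2.split(hsv(c))
    r={"red":(h<8)|(h>172),"blue":(h>105)&(h<135),"yellow":(h>20)&(h<32),"green":(h>45)&(h<85)}[name]
    return r&(s>(150 if name=="yellow" else 80))&(v>40)
T=np.array([[32,-11],[32,39],[-32,11],[-32,-11]])*1e-3
def fit(pts):
    hull=cv2.convexHull(pts.astype(np.float32))[:,0]
    m=hull.mean(0)
    def poly(q):
        R=np.array([[np.cos(q[2]),-np.sin(q[2])],[np.sin(q[2]),np.cos(q[2])]])
        ctr=T.mean(0)
        return ((T-ctr)*q[3]+ctr)@R.T+q[:2]
    def cost(q):
        P=poly(q).astype(np.float32); 
        a=cv2.intersectConvexConvex(((P-m)*1000).astype(np.float32),((hull-m)*1000).astype(np.float32))[0]
        A=cv2.contourArea(((P-m)*1000).astype(np.float32)); B=cv2.contourArea(((hull-m)*1000).astype(np.float32))
        return 1-a/(A+B-a)
    best=None
    for th in np.arange(-np.pi,np.pi,np.pi/6):
        c0=np.array([np.cos(th)*T.mean(0)[0]-np.sin(th)*T.mean(0)[1],np.sin(th)*T.mean(0)[0]+np.cos(th)*T.mean(0)[1]])
        r=minimize(cost,[*(m-c0),th,.97],method="Nelder-Mead",options=dict(initial_simplex=np.array([[*(m-c0),th,.97]]*5)+np.vstack([np.zeros(4),np.diag([.01,.01,.3,.03])]),maxiter=600))
        if best is None or r.fun<best.fun: best=r
    q=best.x; return np.round([*(q[:2]*1000),(np.degrees(q[2])+180)%360-180,q[3],best.fun],3)
E
python3 - <<'E'
from h import *
boxes={"scene":{"red":(270,185,312,220),"blue":(272,148,302,185),"green":(370,245,440,305),"yellow":(370,245,440,305),"rim":(330,250,440,320)},
"side":{"red":(338,272,380,306),"blue":(355,320,395,368),"green":(248,212,290,250),"yellow":(248,212,290,250),"rim":(245,210,322,255)}}
for n in boxes:
    c=np.load(f"pics/{n}.npy",allow_pickle=True).item(); W=cloud(c)
    for k,(a,b,x,y) in boxes[n].items():
        sub=W[b:y,a:x]; 
        if k=="rim":
            h,s,v=cv2.split(hsv(c)[b:y,a:x]); z=sub[...,2]
            m=(v<95)&(z>.009)&(z<.020)
            P=sub[m]; print(n,k,len(P),np.median(P[:,2]),cv2.minAreaRect((P[:,:2]*1000).astype(np.float32)),[np.round(np.percentile(P[:,i],[1,99])*1000) for i in(0,1)])
            continue
        m=colour(c,k)[b:y,a:x]; zt=.053 if k in("green","yellow") else .048
        P=sub[m]; t=P[np.abs(P[:,2]-zt)<.005]
        print(n,k,len(P),len(t),"ztop",np.median(t[:,2]).round(4),fit(t[:,:2]))
E
```

```text
scene red 254 244 ztop 0.0459 [ 5.84254e+02 -1.51741e+02  1.17662e+02  9.78000e-01  5.80000e-02]
scene blue 120 119 ztop 0.0455 [ 5.19778e+02 -3.17703e+02  6.46450e+01  8.33000e-01  1.20000e-01]
scene green 894 497 ztop 0.0514 [5.2786e+02 1.7224e+02 8.2765e+01 9.9200e-01 2.8000e-02]
scene yellow 662 469 ztop 0.0515 [ 4.76559e+02  1.80094e+02 -9.96220e+01  1.00100e+00  3.50000e-02]
scene rim 781 0.012932837137081219 ((539.544677734375, 169.51019287109375), (86.23454284667969, 165.82017517089844), 80.70894622802734) [array([465., 626.]), array([119., 222.])]
side red 798 273 ztop 0.046 [ 5.83421e+02 -1.56605e+02  1.16652e+02  1.02700e+00  5.90000e-02]
side blue 799 389 ztop 0.0472 [ 5.19796e+02 -3.27091e+02  6.30010e+01  9.89000e-01  3.60000e-02]
side green 272 150 ztop 0.0507 [5.27979e+02 1.65770e+02 8.06300e+01 9.77000e-01 7.60000e-02]
side yellow 445 176 ztop 0.0506 [ 4.76566e+02  1.74182e+02 -9.74450e+01  1.03200e+00  1.01000e-01]
side rim 292 0.011886019428217886 ((538.8831176757812, 163.65220642089844), (92.00572204589844, 166.73345947265625), 82.00209045410156) [array([453., 623.]), array([112., 216.])]
```

```bash
python3 -m handwheel '[[[-40.8,-28.5,0,0,0,0],[-40.8,-28.5,0,0,0,0],[-40.8,-28.5,0,0,0,0],[-40.8,-28.5,0,0,0,0],[-40.8,-28.5,0,0,0,0],[-40.8,-28.5,0,0,0,0],[-40.8,-28.5,0,0,0,0],[-40.8,-28.5,0,0,0,0],[-40.8,-28.5,0,0,0,0],[-40.8,-28.5,0,0,0,0],[0,0,0,0,0,0],[0,0,0,0,0,0],[0,0,0,0,0,0]]]' 1 40
python3 - <<'E'
from cell import status,cams
import cv2,numpy as np
c=cams.camera("wrist"); np.save("pics/w1.npy",c,allow_pickle=True)
cv2.imwrite("pics/w1.png",c["pixels"][...,::-1])
print({k:v for k,v in c.items() if k not in("pixels","depth")}); s=status.get_state(); print(s["eef_pos"],s["eef_rot"])
E
```

```text
time: 1.4
eef_pos: [0.5387, 0.1677, 0.4043]
eef_rot: [-0.718, -3.057, -0.001]
contact_force: [0.4, 1.2, 0.3]
gripper_width: 0.997
gripper_force: 0.0
{'fovy': 70.29906164457876, 'cx': 315.3082153042453, 'cy': 239.04287943873337, 'k1': -0.05323565231582291, 'R': array([[ 4.45472482e-01,  8.95295479e-01,  5.23344851e-04],
       [ 8.63694368e-01, -4.29902494e-01,  2.63089119e-01],
       [ 2.35767486e-01, -1.16746953e-01, -9.64771394e-01]]), 't': array([-0.39135697, -0.42602694,  0.27031296])}
[0.53857027 0.16809333 0.4044021 ] [-7.17022183e-01 -3.05758817e+00 -6.57518057e-04]
```

View pics/w1.png

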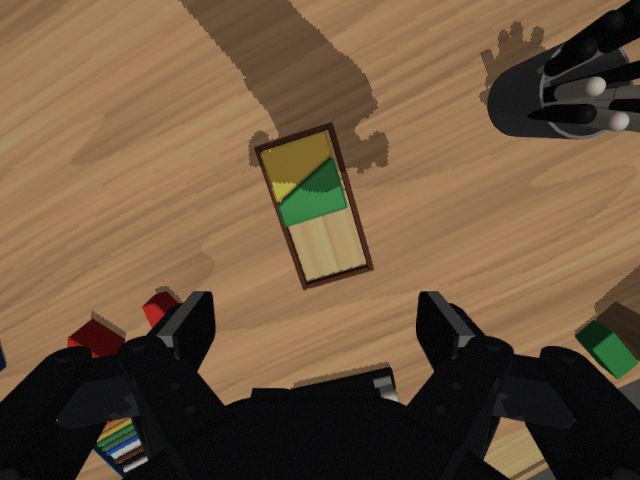

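The wrist view shows the tray with its outer rim corners at about (256,148), (331,124), (372,268) and (305,289). Yellow is at (295,165), green at (315,192), and the empty half is lower at (328,245).

```bash
cat >> h.py <<'E'
def plane(c,uv,z):
    f=240/np.tan(np.radians(c["fovy"])/2)
    K=np.array([[f,0,c["cx"]],[0,f,c["cy"]],[0,0,1]])
    p=cv2.undistortPoints(np.array(uv,float).reshape(-1,1,2),K,np.array([c["k1"],0,0,0.])).reshape(-1,2)
    d=np.c_[p,np.ones(len(p))]@c["R"]; C=-c["R"].T@c["t"]
    return C[:2]+d[:,:2]*((z-C[2])/d[:,2])[:,None]
def topfit(c,k,box,zt,tol=.006):
    a,b,x,y=box; W=cloud(c)[b:y,a:x]; m=colour(c,k)[b:y,a:x]
    z=W[m][:,2]; print(k,"z pct",np.round(np.nanpercentile(z,[5,50,90,97]),4))
    m&=np.abs(W[...,2]-zt)<tol
    v,u=np.nonzero(m); uv=np.c_[u+a,v+b]
    print(len(uv),"depth",np.round(np.median(W[m][:,2]),4),fit(W[m][:,:2]),"plane",fit(plane(c,uv,zt)))
E
python3 - <<'E'
from h import *
c=np.load("pics/w1.npy",allow_pickle=True).item()
print("C",-c["R"].T@c["t"])
B=(240,110,390,300)
topfit(c,"yellow",B,.053); topfit(c,"green",B,.053)
W=cloud(c); h,s,v=cv2.split(hsv(c))
m=np.zeros((480,640),bool); m[110:300,245:385]=True
m&=(W[...,2]>.010)&(W[...,2]<.02)
m&=(v<80)
vv,uu=np.nonzero(m); 
r=cv2.minAreaRect((plane(c,np.c_[uu,vv],.015)*1000).astype(np.float32)); print(len(uu),np.median(W[m][:,2]),r)
P=plane(c,[(256,148),(331,124),(372,268),(305,289)],.015)*1000; print(P.round(1),P.mean(0),cv2.minAreaRect(P.astype(np.float32)))
for n,b in(("scene",(300,215,332,246)),("side",(318,255,346,282))):
    d=np.load(f"pics/{n}.npy",allow_pickle=True).item(); W=cloud(d)[b[1]:b[3],b[0]:b[2]][colour(d,"red")[b[1]:b[3],b[0]:b[2]]]
    print("small red",cv2.boundingRect((W[:,:2]*1000).astype(np.float32)))
E
```

```text
C [0.47856482 0.1987883  0.37307807]
yellow z pct [0.0509 0.0524 0.0534 0.0538]
2647 depth 0.0524 [ 4.75751e+02  1.80147e+02 -9.86910e+01  9.94000e-01  1.40000e-02] plane [ 4.75727e+02  1.80246e+02 -9.87410e+01  9.86000e-01  1.30000e-02]
green z pct [0.0506 0.0524 0.0534 0.0538]
2479 depth 0.0524 [5.27261e+02 1.71784e+02 8.13080e+01 9.84000e-01 1.20000e-02] plane [5.26923e+02 1.71911e+02 8.13860e+01 9.80000e-01 1.00000e-02]
2201 0.014277273319701937 ((538.2719116210938, 170.4938201904297), (83.84056854248047, 164.23089599609375), 80.83460235595703)
[[452.9 144.2]
 [466.  222.8]
 [624.3 197.2]
 [613.5 118.8]] [539.18757851 170.74737527] ((539.4426879882812, 170.85025024414062), (79.71786499023438, 162.56529235839844), 81.0123062133789)
small red (523, -102, 74, 80)
small red (544, -67, 78, 82)
```

```bash
python3 -m handwheel '[[[-26.4,-38.2,0,0,0,0],[-26.4,-38.2,0,0,0,0],[-26.4,-38.2,0,0,0,0],[-26.4,-38.2,0,0,0,0],[-26.4,-38.2,0,0,0,0],[-26.4,-38.2,0,0,0,0],[-26.4,-38.2,0,0,0,0]]]' && python3 -m handwheel '[[[0,0,0,0,0,0.147],[0,0,0,0,0,0.147],[0,0,0,0,0,0.147],[0,0,0,0,0,0.147],[0,0,0,0,0,0.147],[0,0,0,0,0,0.147],[0,0,0,0,0,0.147],[0,0,0,0,0,0.147],[0,0,0,0,0,0.147],[0,0,0,0,0,0.147],[0,0,0,0,0,0.147],[0,0,0,0,0,0.147],[0,0,0,0,0,0.147],[0,0,0,0,0,0.147],[0,0,0,0,0,0.147],[0,0,0,0,0,0],[0,0,0,0,0,0],[0,0,0,0,0,0]]]'
python3 - <<'E'
from cell import status,cams
import cv2,numpy as np
from scipy.spatial.transform import Rotation as Ro
c=cams.camera("wrist"); np.save("pics/w2.npy",c,allow_pickle=True)
cv2.imwrite("pics/w2.png",c["pixels"][...,::-1])
s=status.get_state(); M=Ro.from_rotvec(s["eef_rot"]).as_matrix(); print(s["eef_pos"],M.round(4),np.degrees(np.arctan2(M[1,1],M[0,1])),s["joint_pos"])
E
```

```text
time: 2.15
eef_pos: [0.5854, -0.1551, 0.4047]
eef_rot: [-0.716, -3.059, -0.001]
contact_force: [1.2, 1.0, 0.3]
gripper_width: 0.998
gripper_force: 0.0
time: 3.95
eef_pos: [0.5852, -0.1547, 0.4046]
eef_rot: [-3.052, -0.741, -0.0]
contact_force: [-0.6, -0.3, 0.1]
gripper_width: 0.998
gripper_force: 0.0
[ 0.58509389 -0.15500568  0.40466218] [[ 8.891e-01  4.576e-01  0.000e+00]
 [ 4.576e-01 -8.891e-01  5.000e-04]
 [ 3.000e-04 -4.000e-04 -1.000e+00]] -62.764498220847145 [-0.36389491  0.4250136   0.75494476  1.73969194 -0.32227021  1.10515114
 -0.60184668]
```

View pics/w2.png

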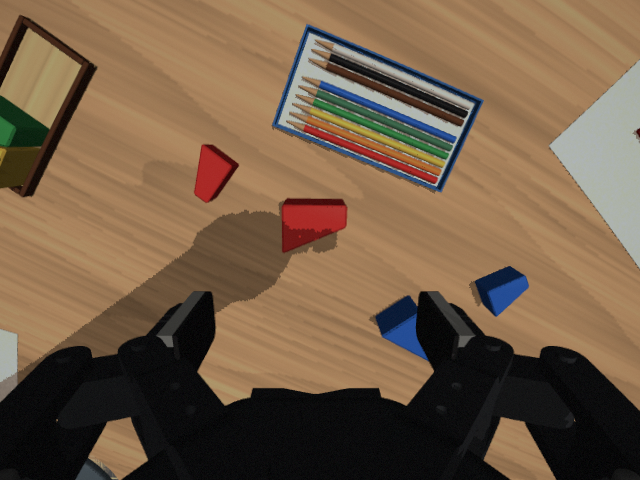

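The large red wedge is at (314,222), heel left at column 282 and straight side on top at row 200. The small red one, right edge at column 238, stays clear of the left finger. The blue wedge is partly hidden at (405,325).

```bash
cat >> h.py <<'E'
def go(s,xy,psi):
    """shift (tool mm) from state s to world xy (mm), then turn about tool z (rad) so tool y points to psi (deg)"""
    from scipy.spatial.transform import Rotation as Ro
    M=Ro.from_rotvec(s["eef_rot"]).as_matrix(); d=np.r_[np.array(xy)/1000-s["eef_pos"][:2],0]
    p=np.degrees(np.arctan2(M[1,1],M[0,1]))
    print("eef",s["eef_pos"].round(4),"psi",p.round(2),"j",s["joint_pos"].round(2),"shift",(M.T@d*1000).round(1),"turn",np.radians((p-psi+180)%360-180).round(4))
E
python3 - <<'E'
from h import *
from cell import status
c=np.load("pics/w2.npy",allow_pickle=True).item()
topfit(c,"red",(260,185,365,265),.048)
s=status.get_state()
W=cloud(c)[130:215,185:250]; m=colour(c,"red")[130:215,185:250]; print("small",np.nanmin(W[m],0),np.nanmax(W[m],0))
go(s,(584,-154),117-180)
E
```

```text
red z pct [0.0172 0.0473 0.0484 0.0489]
2292 depth 0.0475 [ 5.84718e+02 -1.51658e+02  1.16516e+02  9.86000e-01  1.50000e-02] plane [ 5.85184e+02 -1.51429e+02  1.16749e+02  9.78000e-01  1.60000e-02]
small [ 0.53736064 -0.05801337 -0.00092362] [ 0.59663578 -0.0146019   0.0372916 ]
eef [ 0.5851 -0.155   0.4047] psi -62.76 j [-0.36  0.43  0.75  1.74 -0.32  1.11 -0.6 ] shift [-0.5 -1.4  0. ] turn 0.0041
```

```bash
python3 -m handwheel '[[[-0.5,-3.2,0,0,0,0.01],[0,0,45,0,0,0],[0,0,45,0,0,0],[0,0,45,0,0,0],[0,0,40,0,0,0],[0,0,20,0,0,0],[0,0,15,0,0,0],[0,0,8,0,0,0],[0,0,0,0,0,0],[0,0,0,0,0,0]]]' 1 40 && python3 -m handwheel '[[[0,0,0,0,0,0],[0,0,0,0,0,0],[0,0,0,0,0,0],[0,0,0,0,0,0],[0,0,0,0,0,0],[0,0,0,0,0,0],[0,0,0,0,0,0]]]' 0.4 40 && python3 -m handwheel '[[[0,0,-10,0,0,0],[0,0,-30,0,0,0],[0,0,-40,0,0,0],[0,0,-20,0,0,0],[0,0,0,0,0,0]]]' 0.4 40
python3 - <<'E'
from h import *
from cell import status
s=status.get_state(); print(s["time"],s["gripper_width"],s["gripper_force"]); go(s,(550.9,168.8),81.2)
E
```

```text
time: 5.0
eef_pos: [0.5836, -0.1532, 0.1878]
eef_rot: [3.057, 0.72, 0.003]
contact_force: [0.1, 0.2, 0.4]
gripper_width: 1.003
gripper_force: 0.0
time: 5.7
eef_pos: [0.5837, -0.1531, 0.188]
eef_rot: [3.057, 0.72, 0.004]
contact_force: [-0.3, 0.7, 7.1]
gripper_width: 0.742
gripper_force: 45.1
time: 6.2
eef_pos: [0.5839, -0.1536, 0.2903]
eef_rot: [3.056, 0.72, 0.01]
contact_force: [0.0, -0.2, -1.4]
gripper_width: 0.742
gripper_force: 44.2
6.2 0.7424438835022352 44.24819824285805
eef [ 0.5839 -0.1536  0.2903] psi -63.49 j [-0.31  0.55  0.68  1.85 -0.44  0.89 -0.52] shift [ 114.3 -303.2   -0.5] turn -2.5254
```

```bash
python3 -m handwheel '[[[16.3,-43.3,0,0,0,0],[16.3,-43.3,0,0,0,0],[16.3,-43.3,0,0,0,0],[16.3,-43.3,0,0,0,0],[16.3,-43.3,0,0,0,0],[16.3,-43.3,0,0,0,0],[16.3,-43.3,0,0,0,0]]]' && python3 -m handwheel '[[[0,0,0,0,0,-0.1403],[0,0,0,0,0,-0.1403],[0,0,0,0,0,-0.1403],[0,0,0,0,0,-0.1403],[0,0,0,0,0,-0.1403],[0,0,0,0,0,-0.1403],[0,0,0,0,0,-0.1403],[0,0,0,0,0,-0.1403],[0,0,0,0,0,-0.1403],[0,0,0,0,0,-0.1403],[0,0,0,0,0,-0.1403],[0,0,0,0,0,-0.1403],[0,0,0,0,0,-0.1403],[0,0,0,0,0,-0.1403],[0,0,0,0,0,-0.1403],[0,0,0,0,0,-0.1403],[0,0,0,0,0,-0.1403],[0,0,0,0,0,-0.1403]]]' && python3 -m handwheel '[[[0,0,0,0,0,0],[0,0,0,0,0,0]]]'
python3 - <<'E'
from h import *
from cell import status,cams
c=cams.camera("wrist"); np.save("pics/w3.npy",c,allow_pickle=True)
cv2.imwrite("pics/w3.png",c["pixels"][...,::-1])
s=status.get_state(); print(s["time"],s["gripper_width"],s["gripper_force"]); go(s,(552.8,168.5),81.2)
E
```

```text
time: 6.9
eef_pos: [0.5488, 0.1711, 0.2859]
eef_rot: [3.058, 0.721, -0.003]
contact_force: [1.5, 0.3, -1.3]
gripper_width: 0.742
gripper_force: 44.3
time: 8.7
eef_pos: [0.5492, 0.1691, 0.2856]
eef_rot: [-0.231, -3.131, 0.001]
contact_force: [0.7, -0.3, -0.9]
gripper_width: 0.742
gripper_force: 44.4
time: 8.9
eef_pos: [0.5496, 0.169, 0.286]
eef_rot: [-0.246, -3.131, 0.001]
contact_force: [0.0, -0.2, -0.7]
gripper_width: 0.742
gripper_force: 44.4
8.95 0.738182467121016 44.40075512509793
eef [0.5496 0.1691 0.2862] psi 81.06 j [-0.41  0.44  0.05  1.89 -0.03  0.81  1.07] shift [-3.2 -0.1 -0. ] turn -0.0024
```

View pics/w3.png

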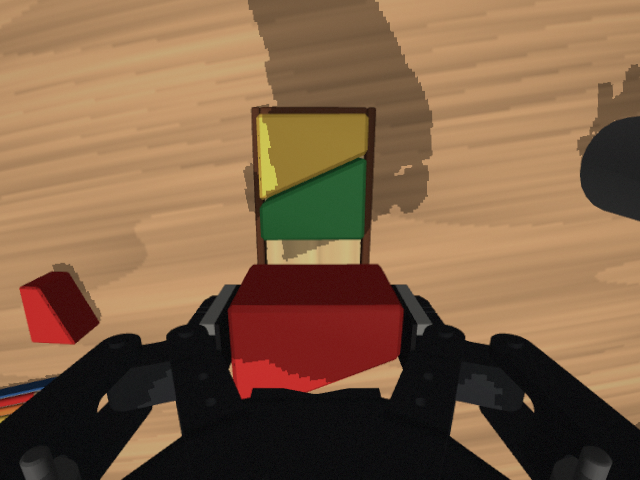

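Red is held, heel left. The top edge of its straight side runs from (231,306) to (402,305), and the bottom edge is at row 265. Green's straight edge is at row 239, with free floor below it.

```bash
python3 - <<'E'
from h import *
c=np.load("pics/w3.npy",allow_pickle=True).item()
C0=np.array([539,170.6]);e=np.array([[.9882,-.153],[.153,.9882]])
def show(n,uv,z): 
    P=(plane(c,uv,z)*1000-C0)@e.T; print(n,P.round(1).tolist())
W=cloud(c); 
print("z",W[300:303,250:390,2].mean(), W[310:314,250:390,2].mean(),W[330,250:390,2].mean())
tp=W[312:345,245:390].reshape(-1,3); print("tilt",np.linalg.lstsq(np.c_[tp[:,:2],np.ones(len(tp))],tp[:,2],rcond=None)[0])
show("top edge",[(231,306),(402,305)],.145); show("bottom edge",[(250,265),(384,265)],.099)
show("green straight",[(262,239),(365,239)],.053)
show("rim in",[(258,107),(370,107),(267,262),(361,262)],.015)
topfit(c,"green",(240,100,390,262),.053); topfit(c,"yellow",(240,100,390,262),.053)
E
```

```text
z nan nan nan
 ** On entry to DLASCL parameter number  4 had an illegal value
 ** On entry to DLASCL parameter number  4 had an illegal valueTraceback (most recent call last):
  File "<stdin>", line 8, in <module>
    x, resids, rank, s = _umath_linalg.lstsq(a, b, rcond,
                         ~~~~~~~~~~~~~~~~~~~^^^^^^^^^^^^^
                                             signature=signature)
                                             ^^^^^^^^^^^^^^^^^^^^
    raise LinAlgError("SVD did not converge in Linear Least Squares")
numpy.linalg.LinAlgError: SVD did not converge in Linear Least Squares
```

```bash
python3 - <<'E'
from h import *
c=np.load("pics/w3.npy",allow_pickle=True).item()
C0=np.array([539,170.6]);e=np.array([[.9882,-.153],[.153,.9882]])
def show(n,uv,z): 
    P=(plane(c,uv,z)*1000-C0)@e.T; print(n,P.round(1).tolist())
show("tool",[],.1) if 0 else print("tool",((np.array([549.6,169.1])-C0)@e.T).round(1))
show("top edge",[(231,306),(402,305)],.145); show("bottom edge",[(250,265),(384,265)],.099)
show("green straight",[(262,239),(365,239)],.053)
show("rim in",[(258,107),(370,107),(267,262),(361,262)],.015)
topfit(c,"green",(240,100,390,262),.053); topfit(c,"yellow",(240,100,390,262),.053)
E
```

```text
tool [10.7  0.1]
top edge [[-2.2, -28.6], [-2.4, 32.0]]
bottom edge [[-1.2, -30.4], [-1.0, 34.6]]
green straight [[-1.8, -31.5], [-1.6, 31.8]]
rim in [[-82.4, -36.6], [-82.2, 37.9], [26.3, -34.7], [26.5, 35.2]]
green z pct [0.0497 0.0524 0.0533 0.0537]
6098 depth 0.0524 [5.27267e+02 1.71912e+02 8.14390e+01 9.95000e-01 1.30000e-02] plane [5.26694e+02 1.71900e+02 8.14390e+01 9.85000e-01 1.20000e-02]
yellow z pct [0.051  0.0524 0.0533 0.0537]
6714 depth 0.0524 [ 4.75842e+02  1.79862e+02 -9.86750e+01  9.94000e-01  1.00000e-02] plane [ 4.75892e+02  1.79833e+02 -9.87790e+01  9.81000e-01  8.00000e-03]
```

```bash
python3 -m handwheel '[[[-4,0,0,0,0,-0.0024],[0,0,30,0,0,0],[0,0,30,0,0,0],[0,0,18,0,0,0],[0,0,7,0,0,0],[0,0,4,0,0,0],[0,0,0,0,0,0],[0,0,0,0,0,0]]]' && python3 -m handwheel '[[[0,0,2,0,0,0],[0,0,0,0,0,0],[0,0,0,0,0,0]]]' && python3 -m handwheel '[[[1,0,0,0,0,0],[0,0,0,0,0,0],[1,0,0,0,0,0],[0,0,0,0,0,0]]]'
```

```text
time: 9.75
eef_pos: [0.5543, 0.1688, 0.1987]
eef_rot: [0.237, 3.131, 0.001]
contact_force: [-0.2, -0.1, 0.1]
gripper_width: 0.743
gripper_force: 44.4
time: 10.05
eef_pos: [0.5539, 0.1687, 0.1961]
eef_rot: [0.237, 3.132, 0.001]
contact_force: [0.1, 0.2, -1.1]
gripper_width: 0.745
gripper_force: 44.4
time: 10.45
eef_pos: [0.5517, 0.169, 0.1957]
eef_rot: [-0.237, -3.132, -0.0]
contact_force: [0.0, 0.4, -0.3]
gripper_width: 0.739
gripper_force: 44.4
```

```bash
python3 -m handwheel '[[[1,0,0,0,0,0],[0,0,0,0,0,0],[0,0,0,0,0,0]]]' && python3 -m handwheel '[[[1,0,0,0,0,0],[0,0,0,0,0,0],[0,0,0,0,0,0]]]'
```

```text
time: 10.75
eef_pos: [0.5508, 0.1692, 0.1957]
eef_rot: [-0.237, -3.133, -0.0]
contact_force: [0.2, -0.3, -0.9]
gripper_width: 0.742
gripper_force: 44.4
time: 11.05
eef_pos: [0.5498, 0.1693, 0.1957]
eef_rot: [0.237, 3.133, 0.0]
contact_force: [0.7, -0.0, -0.1]
gripper_width: 0.744
gripper_force: 44.4
```

```bash
python3 -m handwheel '[[[1,0,0,0,0,0],[0,0,1.5,0,0,0],[0,0,0,0,0,0],[0,0,0,0,0,0]]]' && python3 -m handwheel '[[[0,0,0,0,0,0],[0,0,0,0,0,0],[0,0,0,0,0,0],[0,0,0,0,0,0]]]' 1 && python3 -m handwheel '[[[0,0,-10,0,0,0],[0,0,-35,0,0,0],[0,0,-45,0,0,0],[0,0,-45,0,0,0],[0,0,-45,0,0,0],[0,0,-30,0,0,0],[0,0,0,0,0,0],[0,0,0,0,0,0]]]'
python3 - <<'E'
from h import *
from cell import status,cams
c=cams.camera("wrist"); np.save("pics/w4.npy",c,allow_pickle=True)
cv2.imwrite("pics/w4.png",c["pixels"][...,::-1])
s=status.get_state(); go(s,(519.8,-322),64)
E
```

```text
time: 11.45
eef_pos: [0.5488, 0.1694, 0.1941]
eef_rot: [-0.237, -3.132, -0.0]
contact_force: [-0.1, -0.3, -1.0]
gripper_width: 0.741
gripper_force: 44.4
time: 11.85
eef_pos: [0.5489, 0.1694, 0.1943]
eef_rot: [0.237, 3.133, 0.0]
contact_force: [0.8, -0.8, 0.2]
gripper_width: 1.001
gripper_force: 0.0
time: 12.65
eef_pos: [0.5486, 0.1693, 0.4053]
eef_rot: [0.237, 3.131, 0.001]
contact_force: [0.3, 0.1, -0.6]
gripper_width: 1.001
gripper_force: 0.0
eef [0.5484 0.1692 0.4039] psi 81.34 j [-0.42  0.3   0.06  1.78 -0.02  1.06  1.07] shift [-4.570e+01 -4.899e+02  1.000e-01] turn 0.3027
```

View pics/w4.png

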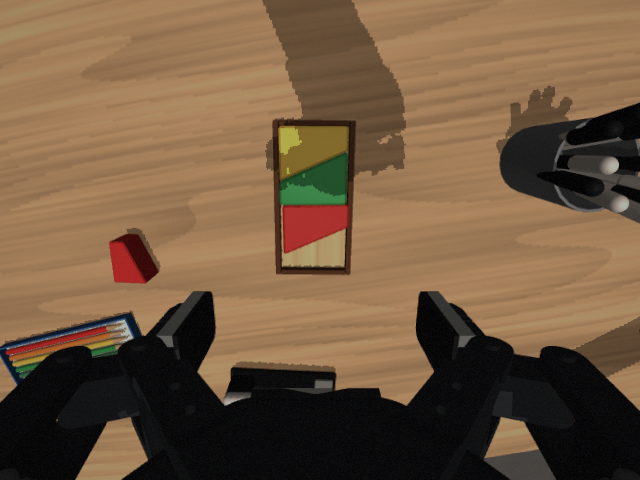

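Red sits in the tray flush against green, at (316,228), with the free triangular gap below it down to row 267. Next I'll measure it and move over to blue.

```bash
python3 -m handwheel '[[[-4.6,-49,0,0,0,0],[-4.6,-49,0,0,0,0],[-4.6,-49,0,0,0,0],[-4.6,-49,0,0,0,0],[-4.6,-49,0,0,0,0],[-4.6,-49,0,0,0,0],[-4.6,-49,0,0,0,0],[-4.6,-49,0,0,0,0],[-4.6,-49,0,0,0,0],[-4.6,-49,0,0,0,0],[0,0,0,0,0,0.101],[0,0,0,0,0,0.101],[0,0,0,0,0,0.101],[0,0,0,0,0,0],[0,0,0,0,0,0],[0,0,0,0,0,0]]]'
python3 - <<'E'
from h import *
from cell import status,cams
c=np.load("pics/w4.npy",allow_pickle=True).item()
for k in("yellow","green","red"): topfit(c,k,(265,110,370,285),.053)
c=cams.camera("wrist"); np.save("pics/w5.npy",c,allow_pickle=True)
cv2.imwrite("pics/w5.png",c["pixels"][...,::-1])
W=cloud(c); m=colour(c,"blue")&(np.abs(W[...,2]-.048)<.006)
n,l,st,ce=cv2.connectedComponentsWithStats(m.astype(np.uint8))
for i in range(1,n):
    if st[i,4]>150: print(st[i],ce[i].round())
s=status.get_state(); go(s,(519.8,-322),64)
E
```

```text
time: 14.3
eef_pos: [0.5206, -0.3217, 0.4035]
eef_rot: [-0.704, -3.06, -0.001]
contact_force: [-0.2, 0.1, 1.1]
gripper_width: 1.001
gripper_force: 0.0
yellow z pct [0.0509 0.0524 0.0534 0.0539]
2728 depth 0.0524 [ 4.75764e+02  1.79973e+02 -9.86240e+01  9.93000e-01  9.00000e-03] plane [ 4.75775e+02  1.79915e+02 -9.86660e+01  9.84000e-01  8.00000e-03]
green z pct [0.0509 0.0525 0.0534 0.0538]
2555 depth 0.0525 [5.25258e+02 1.72333e+02 8.13090e+01 9.88000e-01 1.20000e-02] plane [5.24875e+02 1.72471e+02 8.13240e+01 9.79000e-01 1.10000e-02]
red z pct [0.0508 0.0524 0.0534 0.0538]
2347 depth 0.0524 [ 5.47709e+02  1.71474e+02 -9.87890e+01  9.96000e-01  1.50000e-02] plane [ 5.47188e+02  1.71419e+02 -9.90460e+01  9.78000e-01  1.10000e-02]
[ 281  179   66   50 2336] [318. 209.]
eef [ 0.5206 -0.3218  0.4037] psi 64.06 j [ 0.22  0.38  0.35  1.71 -0.14  1.08  1.73] shift [ 0.6 -0.5  0. ] turn 0.0011
```

View pics/w5.png

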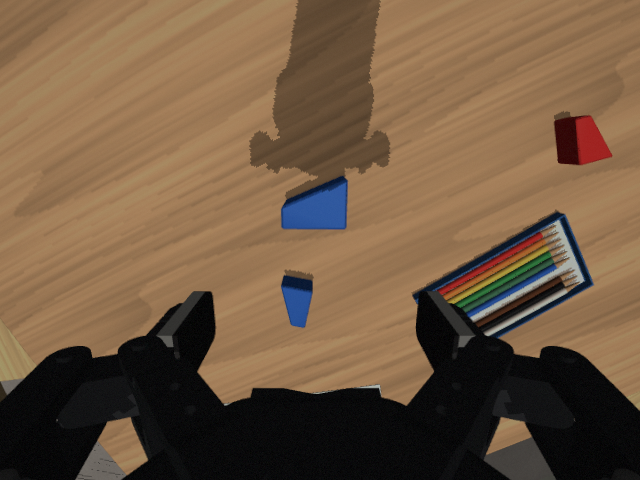

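Large blue is at (318,209): heel right at column 347, straight side along row 229. Small blue at (297,300) is about 40 mm away, clear of the fingers.

```bash
python3 - <<'E'
from h import *
from cell import status
c=np.load("pics/w5.npy",allow_pickle=True).item()
topfit(c,"blue",(270,170,360,240),.048)
E
```

```text
blue z pct [0.0234 0.0474 0.0483 0.0488]
2336 depth 0.0475 [ 5.20071e+02 -3.21900e+02  6.37440e+01  9.70000e-01  1.80000e-02] plane [ 5.19510e+02 -3.21735e+02  6.40610e+01  9.70000e-01  1.20000e-02]
```

```bash
python3 -m handwheel '[[[-1.3,-0.4,0,0,0,0],[0,0,45,0,0,0],[0,0,45,0,0,0],[0,0,45,0,0,0],[0,0,40,0,0,0],[0,0,20,0,0,0],[0,0,13,0,0,0],[0,0,7,0,0,0],[0,0,0,0,0,0],[0,0,0,0,0,0]]]' 1 40 && python3 -m handwheel '[[[0,0,0,0,0,0],[0,0,0,0,0,0],[0,0,0,0,0,0],[0,0,0,0,0,0],[0,0,0,0,0,0],[0,0,0,0,0,0],[0,0,0,0,0,0]]]' 0.4 40 && python3 -m handwheel '[[[0,0,-10,0,0,0],[0,0,-30,0,0,0],[0,0,-40,0,0,0],[0,0,-20,0,0,0],[0,0,0,0,0,0],[0,0,0,0,0,0]]]' 0.4 40
python3 - <<'E'
from h import *
from cell import status
# tool = wedge point (62.8,0) in tray, wedge y=-2 is tray +x 2; y bias -1.5
e=np.array([[.9882,-.153],[.153,.9882]]); t=np.array([539,170.6])+np.array([64.8,-1.5])@e
s=status.get_state(); print(t); go(s,t,81.3)
E
```

```text
time: 15.35
eef_pos: [0.5221, -0.3232, 0.1903]
eef_rot: [0.706, 3.059, -0.001]
contact_force: [0.2, 0.2, 0.1]
gripper_width: 1.006
gripper_force: 0.0
time: 16.05
eef_pos: [0.5222, -0.3232, 0.1906]
eef_rot: [0.706, 3.059, -0.001]
contact_force: [-0.3, 0.6, 5.9]
gripper_width: 0.74
gripper_force: 45.2
time: 16.65
eef_pos: [0.5213, -0.3225, 0.2892]
eef_rot: [-0.707, -3.061, -0.001]
contact_force: [-0.8, 0.1, -1.3]
gripper_width: 0.739
gripper_force: 44.5
[602.80586 159.2033 ]
eef [ 0.5213 -0.3225  0.2892] psi 64.0 j [ 0.25  0.5   0.32  1.81 -0.2   0.86  1.78] shift [1.380e+02 4.687e+02 2.000e-01] turn -0.302
```

```bash
python3 -m handwheel '[[[13.8,46.9,0,0,0,0],[13.8,46.9,0,0,0,0],[13.8,46.9,0,0,0,0],[13.8,46.9,0,0,0,0],[13.8,46.9,0,0,0,0],[13.8,46.9,0,0,0,0],[13.8,46.9,0,0,0,0],[13.8,46.9,0,0,0,0],[13.8,46.9,0,0,0,0],[13.8,46.9,0,0,0,0],[0,0,0,0,0,-0.1007],[0,0,0,0,0,-0.1007],[0,0,0,0,0,-0.1007],[0,0,0,0,0,0],[0,0,0,0,0,0],[0,0,0,0,0,0]]]'
python3 - <<'E'
from h import *
from cell import status,cams
c=cams.camera("wrist"); np.save("pics/w6.npy",c,allow_pickle=True)
cv2.imwrite("pics/w6.png",c["pixels"][...,::-1])
s=status.get_state(); go(s,(602.8,159.2),81.3)
topfit(c,"red",(220,80,420,340),.053)
E
```

```text
time: 18.25
eef_pos: [0.6031, 0.1589, 0.2884]
eef_rot: [-0.241, -3.131, 0.001]
contact_force: [-1.1, -0.0, 0.0]
gripper_width: 0.739
gripper_force: 44.6
eef [0.6032 0.159  0.2887] psi 81.22 j [-0.46  0.51  0.18  1.78 -0.11  0.87  1.19] shift [0.4 0.2 0. ] turn -0.0014
red z pct [0.0509 0.0524 0.0533 0.0537]
6357 depth 0.0524 [ 5.47699e+02  1.70893e+02 -9.85380e+01  9.98000e-01  1.50000e-02] plane [ 5.47484e+02  1.70963e+02 -9.85270e+01  9.85000e-01  1.20000e-02]
```

View pics/w6.png

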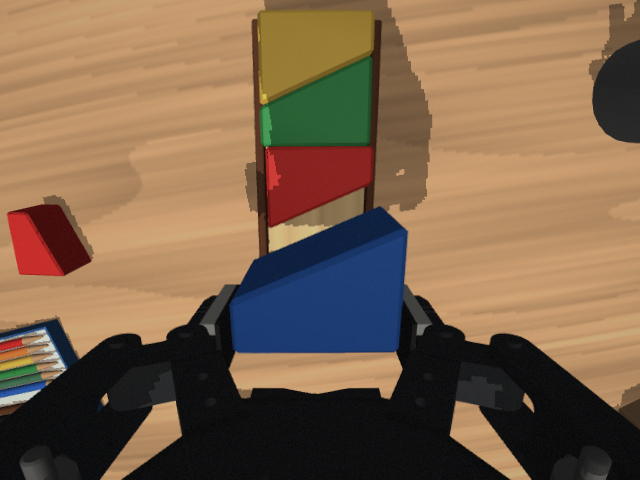

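Blue is held, toe left and heel right. Its top corners are about (232,297), (407,235), (398,352) and (234,351). Red's slant and the empty tray end lie ahead of it.

```bash
python3 - <<'E'
from h import *
c=np.load("pics/w6.npy",allow_pickle=True).item()
C0=np.array([539,170.6]);e=np.array([[.9882,-.153],[.153,.9882]])
P=plane(c,[(232,297),(407,235),(398,352),(234,351)],.146); q=fit(P); print(((P*1000-C0)@e.T).round(1).tolist(),q)
# toe / heel bottom edge of slant
B=plane(c,[(256,260),(380,208)],.099); print("bottom slant",((B*1000-C0)@e.T).round(1).tolist())
h,s,v=cv2.split(hsv(c)); m=colour(c,"blue")&(v>105); m[:200]=0; m[360:]=0; m[:,:225]=0; m[:,415:]=0
vv,uu=np.nonzero(m); print(len(uu),np.percentile(v[colour(c,"blue")],[10,50,90])); 
if len(uu)>500: q2=fit(plane(c,np.c_[uu,vv],.146)); print(q2,((q2[:2]-C0)@e.T))
print("fit tray",((q[:2]-C0)@e.T).round(1),"tool",((np.array([603.2,159.0])-C0)@e.T).round(1),"red",((np.array([547.6,170.9])-C0)@e.T).round(1))
E
```

```text
[[49.5, -30.2], [26.7, 30.5], [72.0, 30.5], [71.6, -31.0]] [5.99986e+02 1.61124e+02 8.07930e+01 9.51000e-01 3.00000e-02]
bottom slant [[51.6, -29.6], [25.8, 29.9]]
13310 [ 63. 114. 117.]
[6.00886e+02 1.61418e+02 8.13420e+01 9.04000e-01 2.60000e-02] [62.5605912  0.3949056]
fit tray [61.7 -0. ] tool [65.2 -1.6] red [8.5 1.6]
```

```bash
python3 -m handwheel '[[[0,0,25,0,0,0],[0,0,20,0,0,0],[0,0,0,0,0,0],[0,0,15,0,0,0],[0,0,10,0,0,0],[0,0,10,0,0,0],[0,0,5,0,0,0],[0,0,4,0,0,0],[0,0,0,0,0,0]]]' && python3 -m handwheel '[[[0,0,2,0,0,0],[0,0,0,0,0,0],[0,0,1,0,0,0],[0,0,0,0,0,0]]]'
```

```text
time: 19.2
eef_pos: [0.6032, 0.1591, 0.1998]
eef_rot: [-0.238, -3.132, 0.0]
contact_force: [0.4, -0.0, -1.3]
gripper_width: 0.739
gripper_force: 44.6
time: 19.6
eef_pos: [0.6033, 0.1592, 0.1973]
eef_rot: [0.238, 3.132, 0.0]
contact_force: [-0.2, 0.2, -0.4]
gripper_width: 0.74
gripper_force: 44.6
```

```bash
python3 -m handwheel '[[[0,0,1.2,0,0,0],[0,0,0,0,0,0],[0,0,0,0,0,0]]]' && python3 -m handwheel '[[[0,0,0,0,0,0],[0,0,0,0,0,0],[0,0,0,0,0,0],[0,0,0,0,0,0]]]' 1 && python3 -m handwheel '[[[0,0,-10,0,0,0],[0,0,-35,0,0,0],[0,0,-45,0,0,0],[0,0,-45,0,0,0],[0,0,-45,0,0,0],[0,0,-30,0,0,0],[0,0,0,0,0,0],[0,0,0,0,0,0]]]'
python3 - <<'E'
from h import *
from cell import cams
c=cams.camera("wrist"); np.save("pics/w7.npy",c,allow_pickle=True)
cv2.imwrite("pics/w7.png",c["pixels"][...,::-1])
for k in("yellow","green","red","blue"): topfit(c,k,(230,60,400,300),.053)
E
```

```text
time: 19.9
eef_pos: [0.6033, 0.1592, 0.196]
eef_rot: [-0.238, -3.132, -0.0]
contact_force: [0.4, -0.2, -0.5]
gripper_width: 0.742
gripper_force: 44.6
time: 20.3
eef_pos: [0.6034, 0.1591, 0.1961]
eef_rot: [0.238, 3.132, 0.0]
contact_force: [-0.0, 0.3, -2.0]
gripper_width: 0.999
gripper_force: 0.0
time: 21.1
eef_pos: [0.603, 0.159, 0.4071]
eef_rot: [0.238, 3.131, 0.001]
contact_force: [-0.5, 0.4, -1.4]
gripper_width: 1.006
gripper_force: 0.0
yellow z pct [0.0508 0.0524 0.0534 0.0539]
3040 depth 0.0524 [ 4.75848e+02  1.79753e+02 -9.84410e+01  9.91000e-01  1.20000e-02] plane [ 4.76397e+02  1.79661e+02 -9.86930e+01  9.81000e-01  9.00000e-03]
green z pct [0.0508 0.0523 0.0534 0.0538]
2824 depth 0.0523 [5.2524e+02 1.7228e+02 8.2028e+01 9.9000e-01 1.7000e-02] plane [5.25427e+02 1.72270e+02 8.19580e+01 9.81000e-01 1.70000e-02]
red z pct [0.0508 0.0524 0.0534 0.0538]
2617 depth 0.0524 [ 5.47726e+02  1.70751e+02 -9.82200e+01  9.91000e-01  1.20000e-02] plane [ 5.47613e+02  1.70895e+02 -9.84220e+01  9.85000e-01  1.20000e-02]
blue z pct [0.0368 0.0523 0.0534 0.0539]
2380 depth 0.0524 [6.01097e+02 1.61406e+02 8.16200e+01 9.70000e-01 1.80000e-02] plane [6.00552e+02 1.61265e+02 8.14920e+01 9.69000e-01 1.30000e-02]
```

View pics/w7.png

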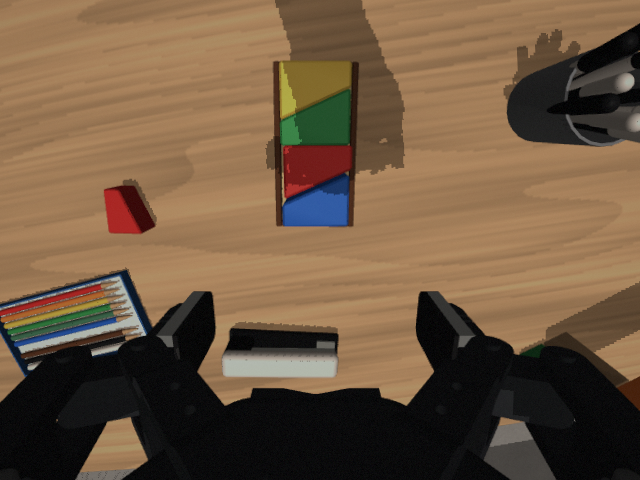

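All four wedges are inside the rim, between rows 62 and 226. Their tops are all level at about 52.4 mm, red is at tray (8.5, 1.5) mm and blue at (62.5, 0.3) mm, and the bystanders are where they were. I'm handing in the job.

```bash
python3 -c "from cell import order; print(order.finish_job())"
```

```text
the job is handed in; nothing more can be done
None
```

The red and blue wedges are back in the tray, packed head to tail with yellow and green; the last camera check showed all four flat inside the rim and the pot, stapler and tin undisturbed, and I handed the job in at about 21 s (no verdict came back).

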